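# Fit the drive coupling flange over a gearbox's four studs

## Task

Pick up the square coupling flange by its boss, put its bore over the shaft of the blue gearbox and turn it until its four holes match the four brass studs, then slide it fully home, flat on the hub face, and let go. Work gently: feel for the studs under a light push and never force or drop the flange onto the hub. Leave the spanner, punch, copper bar and green tray where they are.

Things in the scene. Friction and masses are not known exactly. Their poses are not given: they have to be found in the camera images.
- flange: Loose coupling flange, 0.35 to 0.6 kg, lying on the bench: square copper-coloured plate 100 x 100 x 12 mm, a square boss 40 x 40 x 40 mm on top. A 22 mm bore runs through both along z. Four 11 mm holes through the plate at x = +-27, y = +-27 mm. Origin: centre of the underside, z up. Boss sides and plate edges are parallel to x and y: the same every quarter turn.
- boss_top (a point): Point on the flange's axis at the top of its square aluminium boss, 52 mm above the underside. Grip the boss from above across two facing sides (40 mm).
- gearbox: Blue worm gearbox bolted to the bench, cannot move. Feet 150 x 170 mm, housing 125 x 140 mm, 80 mm tall, grey motor stub reaching to x = +128 mm below 80 mm height. Origin: centre of the underside, z up, under the hub's axis. On top is the hub: a steel disc of 100 mm diameter, its flat face 100 mm above the bench, with a central shaft and four brass studs. All rigid.
- hub_face (a point): Point on the hub's axis at its flat face. The four studs are 8 mm thick, 18 mm tall, tapered over the last 2 mm, at the corners of a 54 mm square round it. The hub's angle is not reported: seen from above the stud square is turned anticlockwise by 0.15 to 0.9 rad from the gearbox's x and y axes (this point's axes too). The gear is self-locking: the hub does not turn.
- shaft_tip (a point): Top of the bright shaft in the middle of the hub: 20 mm diameter, 36 mm tall above the hub face, tapered to 14 mm over its last 4 mm. A flange over the shaft and resting on the stud tips has its underside 18 mm above the hub face.
- spanner: Loose steel spanner, 180 mm long, lying flat beyond the gearbox; leave alone. Origin on its underside.
- punch: Loose round steel punch, 40 mm diameter, 55 mm tall, standing between flange and gearbox; leave alone. Origin: centre of the underside.
- busbar: Loose copper bar 140 x 30 x 10 mm lying at one side; leave alone. Origin: centre of the underside.
- nut_tray: Loose green open tray 120 x 160 x 45 mm at one side; leave alone. Origin: centre of the underside.

How it is judged (in metres and radians):
On the way, in this order (a step that is already met when the one before it is completed fails the run):
1. the flange is lifted to the shaft and its bore is started on it, above the studs' roots (horizontal distance between flange and hub_face below 0.004 m and z of flange in the frame of hub_face between 0.004 and 0.034 m).
2. the flange is fully home on the hub face, studs through its holes (z of flange in the frame of hub_face between -0.003 and 0.0025 m and horizontal distance between flange and hub_face below 0.003 m and angle between flange's own z axis and vertical below 0.03 rad), for 0.2 s.
At the end, for the whole second after the job is handed in: The flange lies flat on the hub face with the studs through its holes: underside within 2.5 mm of the face, bore axis within 3 mm of the hub axis, tilt under 0.03 rad, at rest and released (all of step 2 and linear speed of flange below 0.01 m/s and contact force between the fingers and flange below 0.1 N); the robot touches nothing.
It fails at once if the flange is pressed or dropped onto the gearbox with more than 50 N (contact force between flange and gearbox above 50 N).
It fails at once if the spanner, punch, copper bar or green tray is moved by more than 15 mm (distance of any of spanner, punch, busbar, nut_tray from where it was at the start of the episode above 0.015 m).
It also fails if it takes over 69 s, if anything falls off the work surface, if the arm or the gripper's body presses on something with over 40 N, if the wrist force passes 120 N, or if a joint passes its speed limit or range.

## Robot

A 6-joint arm with a two-finger parallel gripper is mounted at the origin on the work surface. World frame = base frame: x ahead of the robot, y to its left, z up, the work surface at z = 0. Lengths are in mm, angles in rad, forces in N, time in s.
With the tool pointing down it reaches from about 425 to 1125 mm from the base axis. Payload 14.9 kg.
Tool frame: the origin (TCP) lies between the finger pads; the fingertips stand 25 mm ahead of it and the grasp point (between the pads) lies 6 mm ahead of it; z points along the fingers, y is the line along which they close (so a half turn about z gives the same grasp; the last joint's range is limited). The gripper opens to 91 mm and grips with 3 to 60 N. Pads are 32 mm wide; open, the fingers measure 118 mm over their backs; the gripper's body (76 mm by 178 mm) begins 60 mm behind the grasp point.
Start: joints at [1.264, 0.379, 1.734, -0, 1.028, -0.033], TCP at [189.281, 673.937, 217.932] pointing down, gripper open.
Joint ranges: [-2.77, 2.77], [-0.74, 2.19], [0, 2.66], [-1.06, 4.2], [0.31, 2.87], [-3.08, 3.08]. Speed limits (rad/s): [1.89, 1.89, 2.39, 3.14, 3.14, 3.14].

## Interface

Orientations are given as a unit quaternion [w, x, y, z].
In Python, from plant import arm gives the robot as it stands. The module is installed in compiled form; this text tells all that it offers.
- The arm moves only by the tool hand_motion, called after "Request:" in YAML: its name, and indented under it one key for each argument. Schema: {"type":"object","properties":{"deltas":{"type":"object","properties":{"increments":{"type":"array","items":{"type":"array","items":{"type":"number"},"minItems":7,"maxItems":7},"minItems":1,"maxItems":12}},"additionalProperties":false,"required":["increments"]},"squeeze":{"type":"number"},"only":{"type":"string"},"quiet":{"type":"boolean"},"lines":{"type":"string"}},"required":["deltas"],"additionalProperties":false}. deltas is an object whose key "increments" holds a list of rows, 1 to 12 of them, each of 7 numbers: dx, dy, dz in shares of 75 cm (1.0 is 75 cm), then a rotation vector rx, ry, rz in normalised numbers (1 is pi rad), then the finger opening in mm; each row is the pose to reach, as a shift and turn from the pose commanded when the call began, along the tool's axes at that moment; what a row does not reach only later rows make up. A row lasts 1/8 s, in which the tool goes at most 62.5 mm and 0.188 rad, less where a joint would pass 70% of its speed; a pose out of reach is approached as far as the arm can. The fingers move at their own pace and stop on an object; squeeze is the grip in N (left out, the last holds). Time passes only in rows, so rows that do not move let the fingers close. The tool returns the time, the measured TCP pose, the force, the opening and the grip force at its end. only (a regular expression) keeps the lines of the reply that match it, lines (a string "A,B") keeps lines A to B, and quiet returns only ok. A shift or turn number past 1, either way, is cut back to 1. Input that does not fit is refused with a message, and nothing moves.
- arm.sense(): the state, without advancing time (a new reading comes with each control period).
- arm.read_camera(name): name is "scene" or "top" or "wrist"; returns (picture, depth): 420x560x3 uint8, blue, green, red; 420x560 float32, mm along the optical axis (not along the pixel's ray), 0 where there is no reading.
- arm.camera_info(name): a dict with "fx", "fy", "cx", "cy" (pixels), "position" and "attitude" of the camera in the world. Camera axes: x right, y down, z forward; pixel columns grow to the right and rows downward; lengths in mm; the calibration is good to about 2 mm. The wrist camera is an equidistant fisheye: a pixel r from the principal point sees the ray r / f radians off the axis. A picture is of the moment at which its call begins: read the wrist's pose just before it. camera_info takes no time and is no camera call; for the wrist camera it gives the pose at the moment of the call.
- arm.hand_in(): hands the job in; it is judged then, once.
The state is a dict: "t": time; "joints": joint angles; "joint_vel": joint speeds; "joint_efforts": joint torques, N m; "position": TCP position; "ee_rot": TCP orientation; "contact_force": force on the tool from outside, world axes, zero at the start; "torque": the same for the moment, N m; "width": finger opening in mm; "gripper_force": force on a finger pad.
Only numpy, scipy, OpenCV 4.12 (cv2) and the standard library are available. Lean on these libraries where they do the work, as an engineer would, in place of code of your own. Each camera call takes 0.05 s, during which the arm holds its last target. There are 200 camera calls.

## Working session

There is one attempt and no reset: what is moved stays moved. The work goes in short steps, Python scripts to look and compute and a tool call to move; the robot and the scene stay as the last step left them, time stands still between calls to the robot, and variables do not carry over. Pictures are saved under pics/ and viewed, at most 10 in all, crops included, and the job is handed in when it is done.

```bash
mkdir -p pics; cat > h.py <<'E'
import numpy as np,cv2
from scipy.spatial.transform import Rotation as R
from plant import arm
def rot(q): return R.from_quat([q[1],q[2],q[3],q[0]]).as_matrix()
def info(n):
    i=arm.camera_info(n); a=np.array(i['attitude'],float)
    return i,(rot(a) if a.size==4 else a.reshape(3,3)),np.array(i['position'],float)
def rays(n,uv,i):
    uv=np.atleast_2d(uv).astype(float); x=(uv[:,0]-i['cx'])/i['fx']; y=(uv[:,1]-i['cy'])/i['fy']
    if n!='wrist': return np.c_[x,y,np.ones(len(x))]
    r=np.hypot(x,y)+1e-12; return np.c_[np.sin(r)*x/r,np.sin(r)*y/r,np.cos(r)]
def onplane(n,uv,z,I=None):
    i,A,p=I or info(n); d=rays(n,uv,i)@A.T
    return p+d*((z-p[2])/d[:,2])[:,None]
def cloud(n,D,I=None):
    i,A,p=I or info(n); v,u=np.mgrid[:D.shape[0],:D.shape[1]]
    d=rays(n,np.c_[u.ravel(),v.ravel()],i); d=d/d[:,2:]*D.reshape(-1,1)
    return (p+d@A.T).reshape(*D.shape,3)
E
python3 - <<'E'
from h import *
for n in('top','scene'):
    im,D=arm.read_camera(n); cv2.imwrite(f'pics/{n}0.png',im); np.savez(f'{n}0.npz',im=im,D=D)
    print(arm.camera_info(n))
print(arm.camera_info('wrist')); print(arm.sense())
E
```

```text
{'fx': 471.65131409370775, 'fy': 471.65131409370775, 'cx': 279.23363808680114, 'cy': 202.9516607231614, 'position': array([ 409.76806197,   30.71790954, 1382.40586719]), 'attitude': array([-0.04127969,  0.71182974, -0.69843202,  0.06153953])}
{'fx': 451.6237390140724, 'fy': 451.6237390140724, 'cx': 282.08553836798734, 'cy': 216.65354617223178, 'position': array([1033.3993988 ,  535.81183508, 1004.12308351]), 'attitude': array([-0.11594304,  0.33130402,  0.8851375 , -0.30549382])}
{'fx': 325.19226210127806, 'fy': 325.19226210127806, 'cx': 279.83088430107, 'cy': 206.89505347452067, 'position': array([115.8222749 , 694.01006063, 383.42346262]), 'attitude': array([0.10799001, 0.78975564, 0.59833428, 0.08136505])}
{'t': 0.1, 'joints': array([ 1.26366598e+00,  3.79390053e-01,  1.73469614e+00, -3.40016128e-06,
        1.02852650e+00, -3.33144697e-02]), 'joint_vel': array([ 0.00193251, -0.00133744, -0.00109246, -0.0008848 ,  0.00152563,
        0.00085784]), 'joint_efforts': array([-2.21427355e-03, -7.65041757e+01, -4.35293734e+01,  6.51117205e-02,
        3.98586667e-02, -4.57159456e-05]), 'position': array([189.19600086, 673.58684094, 217.34312373]), 'ee_rot': array([-8.49632482e-05,  1.36479755e-01,  9.90642729e-01, -5.02894010e-04]), 'contact_force': array([-0.06059405,  0.84724671, -0.45920263]), 'torque': array([ 0.02165623, -0.01521644,  0.01368943]), 'gripper_force': 0.0, 'width': 91.52910763980252}
```

View pics/top0.png

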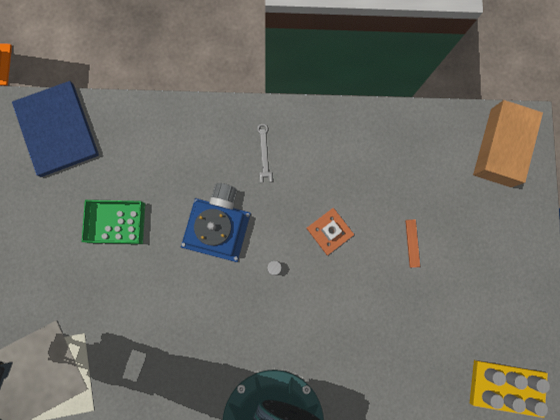

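The top view shows the flange at (331,231), the hub at (213,228), the punch at (275,268), the tray at (113,222), the bar at (413,243) and the spanner at (265,153). Next I'll measure with masks.

```bash
python3 - <<'E'
from h import *
d=np.load('top0.npz'); im,D=d['im'],d['D']; I=info('top')
P=cloud('top',D,I)
hsv=cv2.cvtColor(im,cv2.COLOR_BGR2HSV)
# flange
sub=np.zeros(im.shape[:2],np.uint8); sub[200:262,300:362]=1
m=((hsv[...,1]>100)&(hsv[...,0]<20)).astype(np.uint8)*sub
c=max(cv2.findContours(m,cv2.RETR_EXTERNAL,cv2.CHAIN_APPROX_NONE)[0],key=cv2.contourArea)
w=onplane('top',c[:,0],12,I)[:,:2]
print('plate',cv2.minAreaRect(w.astype(np.float32)),'depth z',np.median(P[m>0][:,2]))
b=(P[...,2]>40)&(sub>0)
v,u=np.nonzero(b); print('boss depth',P[b].mean(0),u.mean(),v.mean(),len(u))
c=max(cv2.findContours(b.astype(np.uint8),cv2.RETR_EXTERNAL,cv2.CHAIN_APPROX_NONE)[0],key=cv2.contourArea)
print('boss',cv2.minAreaRect(onplane('top',c[:,0],52,I)[:,:2].astype(np.float32)))
# hub
s2=np.zeros(im.shape[:2],bool); s2[180:270,170:260]=1
h=s2&(P[...,2]>92); 
c=max(cv2.findContours(h.astype(np.uint8),cv2.RETR_EXTERNAL,cv2.CHAIN_APPROX_NONE)[0],key=cv2.contourArea)
w=onplane('top',c[:,0],100,I)[:,:2].astype(np.float32); print('hub',cv2.minEnclosingCircle(w),cv2.fitEllipse(w),np.median(P[h][:,2]))
bl=s2&(hsv[...,0]>100)&(hsv[...,0]<125)&(hsv[...,1]>120)&(P[...,2]>70)
c=max(cv2.findContours(bl.astype(np.uint8),cv2.RETR_EXTERNAL,cv2.CHAIN_APPROX_NONE)[0],key=cv2.contourArea)
print('housing',cv2.minAreaRect(onplane('top',c[:,0],80,I)[:,:2].astype(np.float32)))
br=s2&h&(hsv[...,0]>10)&(hsv[...,0]<35)&(hsv[...,1]>70)
n,l,st,ce=cv2.connectedComponentsWithStats(br.astype(np.uint8))
for k in range(1,n): print('stud',st[k,4],ce[k],onplane('top',ce[k],117,I)[0])
tiles=[cv2.resize(im[180:280,170:300],None,fx=3.2,fy=3.2,interpolation=3),cv2.resize(im[180:280,290:390],None,fx=3.2,fy=3.2,interpolation=3)]
cv2.imwrite('pics/crop1.png',np.hstack(tiles))
for nm,uv,z in(('punch',(275,268),55),('tray',(113,222),45)): print(nm,onplane('top',uv,z,I))
print(rot(arm.sense()['ee_rot']))
E
```

```text
plate ((531.35888671875, -156.72869873046875), (100.31094360351562, 101.4745101928711), 37.79069137573242) depth z 12.5569862223864
boss depth [ 526.84995143 -147.42496463  114.78207493] 332.03508771929825 229.45029239766083 171
boss ((532.55615234375, -156.3875732421875), (39.52265548706055, 41.4141731262207), 37.470855712890625)
hub ((530.4893798828125, 176.635009765625), 50.134517669677734) ((530.6397705078125, 176.64617919921875), (97.15286254882812, 98.09791564941406), 146.83677673339844) 100.88511557437255
housing ((531.3273315429688, 175.75140380859375), (139.77098083496094, 126.43688201904297), 76.34754180908203)
stud 11 [220.54545455 215.18181818] [559.01383508 153.41091205 117.        ]
stud 11 [200.36363636 217.09090909] [552.7477477  207.27684022 117.        ]
stud 11 [222.36363636 235.09090909] [505.49425709 146.69656658 117.        ]
stud 11 [202.36363636 237.09090909] [499.13154727 199.76026811 117.        ]
punch [[421.1964229    2.94476024  55.        ]]
tray [[541.98451805 461.96948805  45.        ]]
[[-9.62746539e-01  2.70405268e-01 -3.05606150e-04]
 [ 2.70405439e-01  9.62746047e-01 -9.73185063e-04]
 [ 3.10667458e-05 -1.01956812e-03 -9.99999480e-01]]
```

View pics/crop1.png

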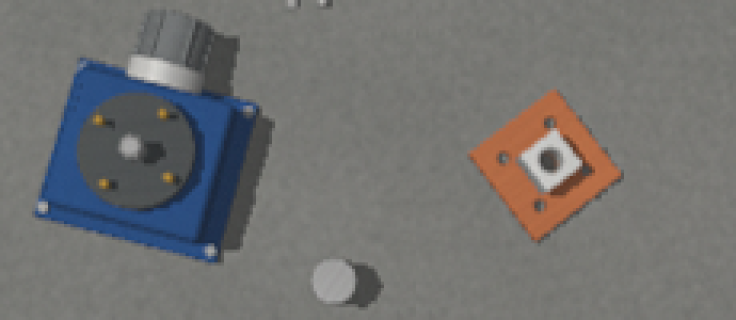

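The two views agree: the sizes match and the depth heights are right. The flange is at (532,-156.5), yaw 37.6°. The hub is at about (530,176.7), with the stud square at 7.1° (0.36 rad from the gearbox axes, within range). I'm moving over the flange by way of (480,350,230).

Units first: shifts go in shares of 75 cm and turns go in shares of pi rad. So -707 mm / 750 = -0.9427, -554.5 mm / 750 = -0.7393, 0.64 rad / 3.1416 = 0.2037.

Request:
hand_motion:
  deltas: {"increments":[[-0.4893, -0.3107, -0.016, 0, 0, 0, 91], [-0.4893, -0.3107, -0.016, 0, 0, 0, 91], [-0.4893, -0.3107, -0.016, 0, 0, 0, 91], [-0.4893, -0.3107, -0.016, 0, 0, 0.0637, 91], [-0.4893, -0.3107, -0.016, 0, 0, 0.0955, 91], [-0.4893, -0.3107, -0.016, 0, 0, 0.2037, 91], [-0.7393, -0.9427, 0.024, 0, 0, 0.2037, 91], [-0.7393, -0.9427, 0.024, 0, 0, 0.2037, 91], [-0.7393, -0.9427, 0.024, 0, 0, 0.2037, 91], [-0.7393, -0.9427, 0.024, 0, 0, 0.2037, 91], [-0.7393, -0.9427, 0.024, 0, 0, 0.2037, 91], [-0.7393, -0.9427, 0.024, 0, 0, 0.2037, 91]]}
  squeeze: 30

```text
t: 1.6
position: [501.4, 23.6, 209.3]
ee_rot: [0.0, 0.441, 0.897, 0.0]
contact_force: [0.5, -0.7, -0.0]
width: 91.3
gripper_force: 0.0
```

```bash
cat > go.py <<'E'
import sys
from h import *
# work out the tool-axes shift to a world target x y z, yaw(deg) of tool y
s=arm.sense(); A=rot(s['ee_rot']); t=np.array([float(a) for a in sys.argv[1:4]])
d=A.T@(t-s['position']); yaw=np.degrees(np.arctan2(A[1,1],A[0,1])); dy=((float(sys.argv[4])-yaw+90)%180-90)
T=np.array([[np.sin(np.radians(yaw+dy)),np.cos(np.radians(yaw+dy)),0],[-np.cos(np.radians(yaw+dy)),np.sin(np.radians(yaw+dy)),0],[0,0,-1]])
print('t',round(s['t'],2),'pos',s['position'].round(1),'yaw',yaw.round(2),'F',s['contact_force'].round(1),'w',round(s['width'],1))
print('shift',d.round(1),'rotvec',R.from_matrix(A.T@T).as_rotvec().round(4))
E
python3 go.py 532 -156.5 200 37.6
```

```text
t 1.6 pos [501.4  23.6 209.3] yaw 37.65 F [ 0.5 -0.7 -0. ] w 91.3Traceback (most recent call last):
  File "go.py", line 8, in <module>
    print('shift',d.round(1),'rotvec',R.from_matrix(A.T@T).as_rotvec().round(4))
                                      ~~~~~~~~~~~~~^^^^^^^
  File "scipy/spatial/transform/_rotation.pyx", line 1143, in scipy.spatial.transform._rotation.Rotation.from_matrix
ValueError: Non-positive determinant (left-handed or null coordinate frame) in rotation matrix 0: [[-9.99999648e-01 -8.26172981e-04  1.47845003e-04]
 [-8.26204595e-04  9.99999636e-01 -2.13897223e-04]
 [ 1.47668234e-04  2.14019298e-04  9.99999966e-01]].
```

```bash
sed -i 's/T=np.array(\[\[np.sin/T=np.array([[-np.sin/; s/\[-np.cos/[np.cos/' go.py; python3 go.py 532 -156.5 200 37.6
```

```text
t 1.6 pos [501.4  23.6 209.3] yaw 37.65 F [ 0.5 -0.7 -0. ] w 91.3
shift [-161.3  -85.7    9.3] rotvec [0.0002 0.0001 0.0008]
```

Converted, -161 mm / 750 = -0.2147, -86 mm / 750 = -0.1147.

Request:
hand_motion:
  deltas: {"increments":[[-0.2147, -0.1147, 0.0787, 0, 0, 0, 91], [-0.2147, -0.1147, 0.0787, 0, 0, 0, 91], [-0.2147, -0.1147, 0.0787, 0, 0, 0, 91], [-0.2147, -0.1147, 0.0787, 0, 0, 0, 91], [-0.2147, -0.1147, 0.0787, 0, 0, 0, 91], [-0.2147, -0.1147, 0.0787, 0, 0, 0, 91]]}

```text
t: 2.35
position: [531.7, -153.4, 150.7]
ee_rot: [0.0, 0.441, 0.898, 0.0]
contact_force: [0.3, 0.5, -0.3]
width: 90.9
gripper_force: 0.0
```

```bash
python3 - <<'E'
from h import *
I=info('wrist'); im,D=arm.read_camera('wrist'); P=cloud('wrist',D,I)
np.savez('w1.npz',im=im,D=D); cv2.imwrite('pics/w1.png',im); print(I[2],I[1].round(3))
hsv=cv2.cvtColor(im,cv2.COLOR_BGR2HSV)
m=((hsv[...,1]>100)&(hsv[...,0]<20)).astype(np.uint8)
for c in cv2.findContours(m,cv2.RETR_EXTERNAL,cv2.CHAIN_APPROX_NONE)[0]:
    if cv2.contourArea(c)>800: print('rect',cv2.minAreaRect(c),cv2.minAreaRect(onplane('wrist',c[:,0],12,I)[:,:2].astype(np.float32)))
print(arm.sense()['position'])
E
python3 go.py 532 -156.5 41 37.6
```

```text
[484.73634225 -93.84764594 316.71303553] [[ 0.791  0.589  0.164]
 [ 0.611 -0.763 -0.211]
 [ 0.001  0.268 -0.963]]
rect ((386.9834289550781, 330.9432678222656), (22.295238494873047, 245.7925262451172), 83.7914047241211) ((750.1917114257812, -194.13223266601562), (332.23760986328125, 32.345550537109375), 37.68876266479492)
rect ((278.84698486328125, 198.5845947265625), (100.7469711303711, 106.05519104003906), 88.9583740234375) ((531.9678955078125, -156.32852172851562), (100.92945098876953, 101.4561996459961), 38.16591262817383)
[ 531.80680033 -153.35564339  150.75115269]
t 2.4 pos [ 531.8 -153.4  150.8] yaw 37.73 F [0.2 0.1 0.7] w 91.1
shift [ -2.6  -1.8 109.8] rotvec [0.0003 0.0004 0.0022]
```

View pics/w1.png

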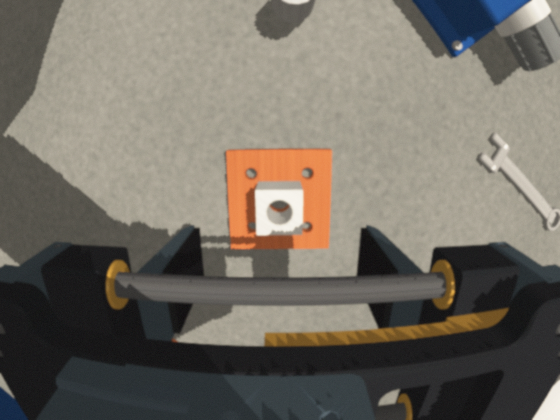

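In the wrist picture the plate is centred at about (279,198) and square to the fingers. On the plane that is (532,-156.3), yaw ≈38°, which agrees with the top view. I'm descending in two stages.

Converted, 60 mm / 750 = 0.08.

Request:
hand_motion:
  deltas: {"increments":[[0, 0, 0.08, 0, 0, 0, 91], [0, 0, 0.08, 0, 0, 0, 91], [0, 0, 0.08, 0, 0, 0, 91]]}

```text
t: 2.78
position: [532.3, -154.1, 91.8]
ee_rot: [0.0, 0.441, 0.898, 0.0]
contact_force: [0.7, -0.4, 0.5]
width: 90.9
gripper_force: 0.0
```

```bash
python3 go.py 532 -156.4 41 37.8
```

```text
t 2.77 pos [ 532.3 -154.1   91.8] yaw 37.69 F [ 0.7 -0.4  0.5] w 90.9
shift [-1.6 -1.7 50.8] rotvec [ 0.0004  0.0006 -0.0019]
```

Converted, 50 mm / 750 = 0.0667, 30 mm / 750 = 0.04.

Request:
hand_motion:
  deltas: {"increments":[[-0.0021, -0.0023, 0.04, 0, 0, 0, 91], [-0.0021, -0.0023, 0.0667, 0, 0, 0, 91], [-0.0021, -0.0023, 0.0667, 0, 0, 0, 91], [-0.0021, -0.0023, 0.0667, 0, 0, 0, 91]]}

```text
t: 3.28
position: [531.9, -156.9, 41.3]
ee_rot: [0.0, 0.441, 0.897, 0.0]
contact_force: [-0.9, -0.4, 0.1]
width: 91.0
gripper_force: 0.0
```

```bash
python3 go.py 532 -156.4 41 37.8
```

```text
t 3.27 pos [ 531.9 -156.9   41.3] yaw 37.65 F [-0.9 -0.4  0.1] w 91.0
shift [0.3 0.3 0.3] rotvec [ 0.0005  0.0008 -0.0027]
```

Request:
hand_motion:
  deltas: {"increments":[[0, 0, 0, 0, 0, 0, 30], [0, 0, 0, 0, 0, 0, 30], [0, 0, 0, 0, 0, 0, 30], [0, 0, 0, 0, 0, 0, 30], [0, 0, 0, 0, 0, 0, 30], [0, 0, 0, 0, 0, 0, 30], [0, 0, 0, 0, 0, 0, 30], [0, 0, 0, 0, 0, 0, 30]]}
  squeeze: 40

```text
t: 4.28
position: [531.5, -156.8, 40.3]
ee_rot: [0.0, 0.441, 0.897, 0.0]
contact_force: [2.4, 0.4, -0.8]
width: 39.7
gripper_force: 40.0
```

Request:
hand_motion:
  deltas: {"increments":[[0, 0, -0.0053, 0, 0, 0, 30], [0, 0, -0.02, 0, 0, 0, 30], [0, 0, -0.0667, 0, 0, 0, 30], [0, 0, -0.1333, 0, 0, 0, 30], [0, 0, -0.2, 0, 0, 0, 30], [0, 0, -0.2, 0, 0, 0, 30], [0, 0, -0.2, 0, 0, 0, 30], [0, 0, -0.2, 0, 0, 0, 30]]}

```text
t: 5.28
position: [530.3, -156.4, 188.8]
ee_rot: [-0.001, 0.441, 0.897, -0.0]
contact_force: [0.1, -0.1, -5.2]
width: 39.9
gripper_force: 40.0
```

```bash
python3 go.py 530 176.7 191 7.1
```

```text
t 5.28 pos [ 530.3 -156.4  188.8] yaw 37.64 F [ 0.1 -0.1 -5.2] w 39.9
shift [264.  203.2  -1.9] rotvec [-0.002  -0.0017  0.5331]
```

The grip is firm at 39.8 mm and 40 N, and the flange weighs about 5 N. I'm carrying it to above the shaft.

Converted, 264 mm / 750 = 0.352, 203 mm / 750 = 0.2707, 0.533 rad / 3.1416 = 0.1697.

Request:
hand_motion:
  deltas: {"increments":[[0, 0, -0.016, 0, 0, 0, 30], [0.352, 0.2707, -0.0173, 0, 0, 0.0318, 30], [0.352, 0.2707, -0.0173, 0, 0, 0.0637, 30], [0.352, 0.2707, -0.0173, 0, 0, 0.0955, 30], [0.352, 0.2707, -0.0173, 0, 0, 0.1273, 30], [0.352, 0.2707, -0.0173, 0, 0, 0.1697, 30], [0.352, 0.2707, -0.0173, 0, 0, 0.1697, 30], [0.352, 0.2707, -0.0173, 0, 0, 0.1697, 30], [0.352, 0.2707, -0.0173, 0, 0, 0.1697, 30], [0.352, 0.2707, -0.0173, 0, 0, 0.1697, 30]]}

```text
t: 6.52
position: [530.9, 175.1, 203.3]
ee_rot: [-0.0, 0.662, 0.749, -0.0]
contact_force: [0.7, -0.9, -4.4]
width: 39.6
gripper_force: 40.0
```

```bash
python3 - <<'E'
from h import *
print(arm.sense()['position'])
for n in('top','wrist','scene'):
    I=info(n); im,D=arm.read_camera(n); np.savez(n+'2.npz',im=im,D=D); cv2.imwrite(f'pics/{n}2.png',im)
I=info('top');d=np.load('top2.npz'); im=d['im']
c=np.load('scene2.npz')['im'];u=info('scene')
i,A,p=u; q=(np.array([530,177,120])-p)@A; print('hub px in scene',q[0]/q[2]*i['fx']+i['cx'],q[1]/q[2]*i['fy']+i['cy'])
E
python3 go.py 530 176.7 200 7.1
```

```text
[530.94874475 175.13242763 203.30569933]
hub px in scene 341.7618569205114 247.72456666273405
t 6.67 pos [531.  175.5 203.3] yaw 7.05 F [ 0.  -0.4 -4.9] w 39.8
shift [ 1.3 -0.8  3.3] rotvec [ 0.      0.     -0.0008]
```

View pics/wrist2.png

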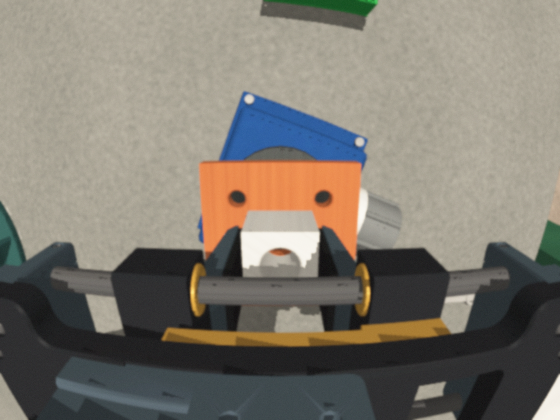

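View pics/scene2.png

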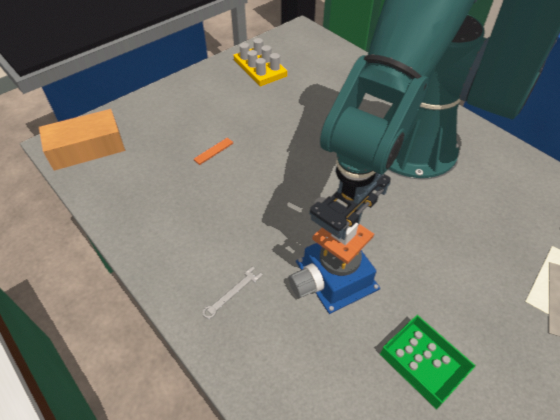

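The wrist view shows the flange held square, with its front edge at row 161, columns 201–359. The scene view shows it hanging above the hub at (342,240). I'm cross-checking the hub centre with the scene camera and the flange-in-hand offset with the wrist camera.

```bash
python3 - <<'E'
from h import *
d=np.load('scene0.npz'); im,D=d['im'],d['D']; I=info('scene'); P=cloud('scene',D,I)
hsv=cv2.cvtColor(im,cv2.COLOR_BGR2HSV)
roi=np.hypot(P[...,0]-530,P[...,1]-177)<60
br=roi&(P[...,2]>97)&(hsv[...,0]>10)&(hsv[...,0]<35)&(hsv[...,1]>70)
n,l,st,ce=cv2.connectedComponentsWithStats(br.astype(np.uint8))
for k in range(1,n): print('stud',st[k],onplane('scene',ce[k],109,I)[0].round(1))
h=roi&(P[...,2]>95)&(P[...,2]<104); print('hubdepth z',np.median(P[h][:,2]))
c=max(cv2.findContours(h.astype(np.uint8),cv2.RETR_EXTERNAL,cv2.CHAIN_APPROX_NONE)[0],key=cv2.contourArea)
w=onplane('scene',c[:,0],100,I)[:,:2].astype(np.float32); print('hub',cv2.minEnclosingCircle(w),cv2.fitEllipse(cv2.convexHull(w)))
d=np.load('top0.npz'); im,D=d['im'],d['D']; I=info('top'); P=cloud('top',D,I); hsv=cv2.cvtColor(im,cv2.COLOR_BGR2HSV)
s=(hsv[...,2]>125)&(hsv[...,1]<60); s[:215]=0;s[240:]=0;s[:,:203]=0;s[:,225:]=0
v,u=np.nonzero(s); print('shaft tip',len(u),u.mean(),v.mean(),onplane('top',[u.mean(),v.mean()],136,I))
# flange in hand, wrist: edges of plate
d=np.load('wrist2.npz'); im,D=d['im'],d['D']; I=info('wrist'); P=cloud('wrist',D,I); hsv=cv2.cvtColor(im,cv2.COLOR_BGR2HSV)
m=((hsv[...,1]>150)&(hsv[...,0]<12)); m[:150]=0; m[262:]=0
A=rot(arm.sense()['ee_rot']); t=arm.sense()['position']
zt=np.median(P[m&(np.arange(420)[:,None]<240)][:,2]); print('plate top z by depth',zt,'TCP',t)
m=m.astype(np.uint8); m=cv2.morphologyEx(m,cv2.MORPH_OPEN,np.ones((3,3)))
def tool(uv): return (onplane('wrist',uv,t[2]-41+12,I)-t)@A
rows=range(170,225,5); L=[(np.nonzero(m[r])[0].min()-.5,r) for r in rows]; Rr=[(np.nonzero(m[r])[0].max()+.5,r) for r in rows]
cols=range(210,355,12); F=[(c,np.nonzero(m[:,c])[0].min()-.5) for c in cols]
for nm,e in(('L',L),('R',Rr),('F',F)): q=tool(e); print(nm,q[[0,-1]].round(1).tolist(),q.mean(0).round(2))
E
```

```text
stud [337 236   5   7  25] [510.2 149.9 109. ]
stud [323 249   5   7  28] [562.5 155.1 109. ]
stud [355 248   5   7  27] [502.9 202.6 109. ]
stud [341 262   5   7  25] [556.6 208.8 109. ]
hubdepth z 99.02706523327618
hub ((533.58544921875, 180.5848388671875), 51.086971282958984) ((533.6630249023438, 180.22474670410156), (99.00119018554688, 101.31287384033203), 129.59278869628906)
shaft tip 32 210.0625 225.3125 [[529.27588442 178.23006508 136.        ]]
plate top z by depth 174.19098302348658 TCP [530.95183754 175.54240116 203.33267026]Traceback (most recent call last):
  File "<stdin>", line 22, in <module>
    return umr_minimum(a, axis, None, out, keepdims, initial, where)
ValueError: zero-size array to reduction operation minimum which has no identity
```

```bash
python3 - <<'E'
from h import *
d=np.load('scene0.npz'); im,D=d['im'],d['D']; I=info('scene'); P=cloud('scene',D,I)
hsv=cv2.cvtColor(im,cv2.COLOR_BGR2HSV)
m=(np.hypot(P[...,0]-532,P[...,1]+156)<80)&(hsv[...,1]>100)&(hsv[...,0]<20)&(P[...,2]<30)
b=(np.hypot(P[...,0]-532,P[...,1]+156)<80)&(P[...,2]>8)
for k,z in((m,12),(b,12)):
    c=max(cv2.findContours(k.astype(np.uint8),cv2.RETR_EXTERNAL,cv2.CHAIN_APPROX_NONE)[0],key=cv2.contourArea)
    print('plate scene',cv2.minAreaRect(onplane('scene',c[:,0],z,I)[:,:2].astype(np.float32)),np.median(P[m][:,2]))
t0=P[(np.hypot(P[...,0]-532,P[...,1]+156)<60)&(P[...,2]>48)&(P[...,2]<56)]; print('boss scene depth',t0.mean(0),len(t0))
d=np.load('wrist2.npz'); im,D=d['im'],d['D']; I=info('wrist'); hsv=cv2.cvtColor(im,cv2.COLOR_BGR2HSV)
m=((hsv[...,1]>120)&((hsv[...,0]<20)|(hsv[...,0]>170))); m[:150]=0; m[262:]=0; m[:,:190]=0; m[:,372:]=0
A=rot(arm.sense()['ee_rot']); t=arm.sense()['position']
def tool(uv): return (onplane('wrist',uv,t[2]-41+12,I)-t)@A
rows=[r for r in range(168,222,5) if m[r].sum()>50]; L=[(np.nonzero(m[r])[0].min()-.5,r) for r in rows]; Rr=[(np.nonzero(m[r])[0].max()+.5,r) for r in rows]
F=[(c,np.nonzero(m[:,c])[0].min()-.5) for c in range(210,350,12)]
for nm,e in(('L',L),('R',Rr),('F',F)): q=tool(e); print(nm,q[[0,-1]].round(1).tolist(),np.median(q,0).round(2))
H=[cv2.HoughCircles(cv2.cvtColor(im,6)[180:215,215:345],cv2.HOUGH_GRADIENT,1,40,param1=80,param2=10,minRadius=6,maxRadius=13)]
if H[0] is not None: print('holes',tool(H[0][0][:,:2]+[215,180]).round(1))
E
```

```text
plate scene ((537.987060546875, -151.0618896484375), (108.91008758544922, 101.80804443359375), 38.09363555908203) 10.30188054546511
plate scene ((533.4840698242188, -154.0975799560547), (109.12718200683594, 100.4882583618164), 37.9300537109375) 10.30188054546511
boss scene depth [ 534.75725628 -153.576552     51.01299853] 120
L [[46.2, -50.9, 29.0], [13.9, -50.2, 29.0]] [ 30.36 -50.66  29.  ]
R [[46.2, 49.2, 29.0], [13.9, 48.5, 29.0]] [30.3  48.72 29.  ]
F [[50.8, -43.4, 29.0], [50.0, 37.3, 29.0]] [50.83 -2.97 29.  ]
holes [[ 26.7 -27.6  29. ]
 [ 26.7  26.5  29. ]]
```

The flange is centred in the hand to within about 1 mm. The scene camera reads about (+2,+2.5) mm high at the flange, and corrected for that, all views give a hub near (530.2,177). I'm approaching.

Converted, 23 mm / 750 = 0.0307, 16 mm / 750 = 0.0213.

```bash
python3 go.py 530.2 177 180 7
```

```text
t 6.67 pos [531.  175.5 203.3] yaw 7.05 F [ 0.  -0.4 -4.9] w 39.8
shift [ 1.5 -0.6 23.3] rotvec [0.     0.     0.0009]
```

Request:
hand_motion:
  deltas: {"increments":[[0.002, -0.0012, 0.0107, 0, 0, 0, 30], [0.002, -0.0012, 0.0213, 0, 0, 0, 30], [0.002, -0.0012, 0.0307, 0, 0, 0, 30], [0.002, -0.0012, 0.0307, 0, 0, 0, 30]]}

```text
t: 7.18
position: [529.3, 177.6, 179.5]
ee_rot: [-0.0, 0.662, 0.75, -0.001]
contact_force: [-0.8, -0.4, -5.3]
width: 39.7
gripper_force: 40.0
```

```bash
python3 go.py 530.2 177 172 7
```

```text
t 7.17 pos [529.3 177.6 179.5] yaw 7.11 F [-0.8 -0.4 -5.3] w 39.7
shift [-0.7  0.8  7.5] rotvec [-0.0013  0.0002  0.0019]
```

Converted, 5 mm / 750 = 0.0067, 4 mm / 750 = 0.0053.

Request:
hand_motion:
  deltas: {"increments":[[-0.0005, 0.0007, 0.0027, 0, 0, 0, 30], [-0.0005, 0.0007, 0.0053, 0, 0, 0, 30], [-0.0005, 0.0007, 0.0067, 0, 0, 0, 30], [-0.0005, 0.0007, 0.0067, 0, 0, 0, 30]]}

```text
t: 7.68
position: [530.3, 177.3, 175.3]
ee_rot: [-0.0, 0.662, 0.75, -0.0]
contact_force: [0.1, -0.1, -4.8]
width: 39.8
gripper_force: 40.0
```

```bash
python3 go.py 530.2 177 172 7
```

```text
t 7.67 pos [530.3 177.3 175.3] yaw 7.11 F [ 0.1 -0.1 -4.8] w 39.8
shift [-0.3 -0.1  3.3] rotvec [-0.0001  0.      0.0018]
```

Request:
hand_motion:
  deltas: {"increments":[[0, 0, 0.0013, 0, 0, 0, 30], [0, 0, 0.0027, 0, 0, 0, 30], [0, 0, 0.004, 0, 0, 0, 30], [0, 0, 0.004, 0, 0, 0, 30]]}

```text
t: 8.18
position: [530.2, 177.3, 172.2]
ee_rot: [-0.0, 0.662, 0.75, -0.0]
contact_force: [0.3, 0.2, -4.3]
width: 39.9
gripper_force: 40.0
```

```bash
python3 go.py 530.2 177 172 7
```

```text
t 8.18 pos [530.2 177.3 172.2] yaw 7.1 F [ 0.3  0.2 -4.3] w 39.9
shift [-0.3 -0.1  0.2] rotvec [-0.0002  0.      0.0018]
```

No contact yet, with the underside at about 132. I'll keep going to just above the studs.

Converted, 3 mm / 750 = 0.004, 2 mm / 750 = 0.0027.

Request:
hand_motion:
  deltas: {"increments":[[0, 0, 0.0013, 0, 0, 0, 30], [0, 0, 0.0027, 0, 0, 0, 30], [0, 0, 0.004, 0, 0, 0, 30], [0, 0, 0.004, 0, 0, 0, 30]]}

```text
t: 8.68
position: [530.3, 177.3, 169.2]
ee_rot: [-0.0, 0.662, 0.75, -0.0]
contact_force: [0.6, -0.4, -5.3]
width: 39.4
gripper_force: 40.0
```

Request:
hand_motion:
  deltas: {"increments":[[0, 0, 0.0013, 0, 0, 0, 30], [0, 0, 0.0027, 0, 0, 0, 30], [0, 0, 0.004, 0, 0, 0, 30], [0, 0, 0.0053, 0, 0, 0, 30], [0, 0, 0.0053, 0, 0, 0, 30]]}

```text
t: 9.3
position: [530.3, 177.3, 165.2]
ee_rot: [-0.0, 0.662, 0.75, -0.0]
contact_force: [0.1, -0.0, -3.4]
width: 39.9
gripper_force: 40.0
```

Converted, 5 mm / 750 = 0.0067, 4 mm / 750 = 0.0053.

Request:
hand_motion:
  deltas: {"increments":[[0, 0, 0.0013, 0, 0, 0, 30], [0, 0, 0.0027, 0, 0, 0, 30], [0, 0, 0.004, 0, 0, 0, 30], [0, 0, 0.0053, 0, 0, 0, 30], [0, 0, 0.0067, 0, 0, 0, 30], [0, 0, 0.0067, 0, 0, 0, 30]]}

```text
t: 10.05
position: [530.2, 177.3, 160.2]
ee_rot: [-0.0, 0.662, 0.75, -0.0]
contact_force: [0.1, -1.3, -5.7]
width: 39.6
gripper_force: 40.0
```

Request:
hand_motion:
  deltas: {"increments":[[0, 0, 0.0013, 0, 0, 0, 30], [0, 0, 0.0027, 0, 0, 0, 30], [0, 0, 0.0027, 0, 0, 0, 30]]}

```text
t: 10.42
position: [530.2, 177.3, 158.2]
ee_rot: [-0.0, 0.662, 0.75, -0.0]
contact_force: [-0.0, -0.2, -5.1]
width: 39.6
gripper_force: 40.0
```

```bash
python3 go.py 530.2 177 140.5 7
```

```text
t 10.43 pos [530.2 177.3 158.2] yaw 7.11 F [-0.  -0.2 -5.1] w 39.6
shift [-0.3 -0.1 17.7] rotvec [-0.0001  0.      0.0018]
```

Converted, 2 mm / 750 = 0.0027, 1 mm / 750 = 0.0013.

Request:
hand_motion:
  deltas: {"increments":[[0, 0, 0.0013, 0, 0, 0, 30], [0, 0, 0.0027, 0, 0, 0, 30], [0, 0, 0.0027, 0, 0, 0, 30]]}

```text
t: 10.8
position: [530.2, 177.3, 156.2]
ee_rot: [-0.0, 0.662, 0.75, -0.0]
contact_force: [-0.4, 0.3, -5.0]
width: 39.8
gripper_force: 40.0
```

Request:
hand_motion:
  deltas: {"increments":[[0, 0, 0.0013, 0, 0, 0, 30], [0, 0, 0.0027, 0, 0, 0, 30], [0, 0, 0.0027, 0, 0, 0, 30]]}

```text
t: 11.18
position: [530.2, 177.3, 154.2]
ee_rot: [-0.0, 0.662, 0.75, -0.0]
contact_force: [0.5, 0.3, -4.9]
width: 40.0
gripper_force: 40.0
```

The underside is about 4 mm below the stud tips with no contact force, so the studs are in the holes. I'm continuing gently.

Converted, 4 mm / 750 = 0.0053, 3 mm / 750 = 0.004.

Request:
hand_motion:
  deltas: {"increments":[[0, 0, 0.0013, 0, 0, 0, 30], [0, 0, 0.0027, 0, 0, 0, 30], [0, 0, 0.004, 0, 0, 0, 30], [0, 0, 0.0053, 0, 0, 0, 30], [0, 0, 0.0053, 0, 0, 0, 30]]}

```text
t: 11.8
position: [530.2, 177.3, 150.2]
ee_rot: [-0.0, 0.662, 0.75, -0.0]
contact_force: [-0.8, -0.2, -5.7]
width: 40.0
gripper_force: 40.0
```

Request:
hand_motion:
  deltas: {"increments":[[0, 0, 0.0013, 0, 0, 0, 30], [0, 0, 0.0027, 0, 0, 0, 30], [0, 0, 0.004, 0, 0, 0, 30], [0, 0, 0.0053, 0, 0, 0, 30], [0, 0, 0.0067, 0, 0, 0, 30], [0, 0, 0.008, 0, 0, 0, 30], [0, 0, 0.0093, 0, 0, 0, 30], [0, 0, 0.0093, 0, 0, 0, 30]]}

```text
t: 12.8
position: [530.2, 177.3, 143.2]
ee_rot: [-0.0, 0.662, 0.75, -0.0]
contact_force: [-0.4, 0.1, -4.2]
width: 39.5
gripper_force: 40.0
```

Converted, 1.5 mm / 750 = 0.002, 1 mm / 750 = 0.0013.

Request:
hand_motion:
  deltas: {"increments":[[0, 0, 0.0007, 0, 0, 0, 30], [0, 0, 0.0013, 0, 0, 0, 30], [0, 0, 0.002, 0, 0, 0, 30], [0, 0, 0.002, 0, 0, 0, 30]]}

```text
t: 13.3
position: [530.3, 177.3, 141.8]
ee_rot: [-0.0, 0.662, 0.75, -0.0]
contact_force: [0.3, 0.5, -4.6]
width: 39.7
gripper_force: 40.0
```

Request:
hand_motion:
  deltas: {"increments":[[0, 0, 0.0005, 0, 0, 0, 30], [0, 0, 0.0011, 0, 0, 0, 30], [0, 0, 0.0011, 0, 0, 0, 30]]}

```text
t: 13.68
position: [530.3, 177.3, 141.0]
ee_rot: [-0.0, 0.662, 0.75, -0.0]
contact_force: [-0.2, 0.7, -4.5]
width: 39.6
gripper_force: 40.0
```

Converted, 0.4 mm / 750 = 0.0005.

Request:
hand_motion:
  deltas: {"increments":[[0, 0, 0.0005, 0, 0, 0, 30], [0, 0, 0.0005, 0, 0, 0, 30]]}

```text
t: 13.92
position: [530.3, 177.3, 140.6]
ee_rot: [-0.0, 0.662, 0.75, -0.0]
contact_force: [-0.3, 0.6, -5.0]
width: 39.9
gripper_force: 40.0
```

Request:
hand_motion:
  deltas: {"increments":[[0, 0, 0.0005, 0, 0, 0, 30], [0, 0, 0.0005, 0, 0, 0, 30]]}

```text
t: 14.18
position: [530.3, 177.3, 140.4]
ee_rot: [0.0, 0.662, 0.75, 0.0]
contact_force: [-2.9, -1.0, 0.1]
width: 39.8
gripper_force: 40.0
```

The force moved from -5 to 0 at TCP 140.4, the expected height, so the flange is seated on the face. One small push more, then I'll open slowly.

Converted, 0.2 mm / 750 = 0.0003.

Request:
hand_motion:
  deltas: {"increments":[[0, 0, 0.0003, 0, 0, 0, 30], [0, 0, 0.0003, 0, 0, 0, 30]]}
  squeeze: 10

```text
t: 14.42
position: [530.3, 177.3, 140.3]
ee_rot: [0.0, 0.662, 0.75, -0.0]
contact_force: [-4.0, -2.1, 5.5]
width: 39.8
gripper_force: 10.0
```

Request:
hand_motion:
  deltas: {"increments":[[0, 0, 0, 0, 0, 0, 40], [0, 0, 0, 0, 0, 0, 42], [0, 0, 0, 0, 0, 0, 46], [0, 0, 0, 0, 0, 0, 60], [0, 0, 0, 0, 0, 0, 80], [0, 0, 0, 0, 0, 0, 80], [0, 0, 0, 0, 0, 0, 80]]}

```text
t: 15.3
position: [530.3, 177.3, 140.0]
ee_rot: [0.0, 0.662, 0.75, 0.0]
contact_force: [-0.5, 0.6, -0.8]
width: 79.7
gripper_force: 0.0
```

Request:
hand_motion:
  deltas: {"increments":[[0, 0, -0.0067, 0, 0, 0, 80], [0, 0, -0.02, 0, 0, 0, 80], [0, 0, -0.0533, 0, 0, 0, 80], [0, 0, -0.1067, 0, 0, 0, 80], [0, 0, -0.16, 0, 0, 0, 80], [0, 0, -0.2133, 0, 0, 0, 80], [-0.2, 0, -0.2133, 0, 0, 0, 80], [-0.2, 0, -0.2133, 0, 0, 0, 80], [-0.2, 0, -0.2133, 0, 0, 0, 80], [-0.2, 0, -0.2133, 0, 0, 0, 80]]}

```text
t: 16.55
position: [549.0, 27.1, 300.7]
ee_rot: [0.0, 0.663, 0.749, 0.0]
contact_force: [-0.1, -0.1, 0.6]
width: 80.3
gripper_force: 0.0
```

```bash
python3 - <<'E'
from h import *
out=[]
for n in('top','wrist'):
    I=info(n); im,D=arm.read_camera(n); P=cloud(n,D,I); hsv=cv2.cvtColor(im,cv2.COLOR_BGR2HSV)
    m=(np.hypot(P[...,0]-530,P[...,1]-177)<90)&(hsv[...,1]>120)&((hsv[...,0]<14)|(hsv[...,0]>172))&(P[...,2]>85)
    if m.sum()>100:
        c=max(cv2.findContours(m.astype(np.uint8),cv2.RETR_EXTERNAL,cv2.CHAIN_APPROX_NONE)[0],key=cv2.contourArea)
        Q=P[m]; k=np.linalg.lstsq(np.c_[Q[:,:2]-[530,177],np.ones(len(Q))],Q[:,2],rcond=None)[0]
        print(n,cv2.minAreaRect(onplane(n,c[:,0],112,I)[:,:2].astype(np.float32)),'plane',k.round(3))
    if n=='wrist': v,u=np.nonzero(m) if m.sum() else ([200],[280]); cv2.imwrite('pics/end_w.png',im)
E
```

```text
top ((528.9691162109375, 175.94593811035156), (99.6931381225586, 99.0890121459961), 6.9759907722473145) plane [7.00000e-03 2.00000e-03 1.12328e+02]
wrist ((529.6507568359375, 175.8614044189453), (99.29747772216797, 99.37738037109375), 6.690888404846191) plane [-1.00000e-02 -1.97000e-01  1.09171e+02]
```

View pics/end_w.png

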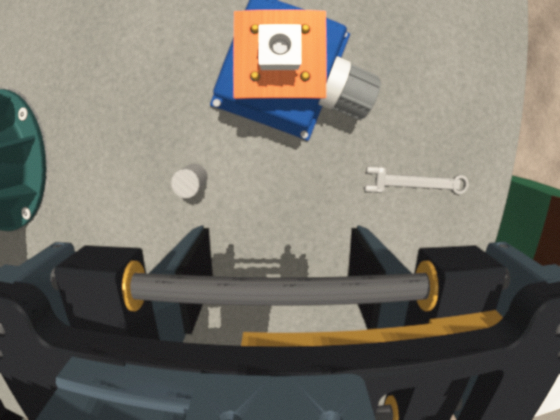

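The picture shows all four brass studs through the plate, at (255,28), (306,28), (255,75) and (306,75). The top camera gives a plate top height of 112.3 mm, flat, and the gripper is clear. Handing in.

```bash
python3 -c "
from plant import arm
print(arm.hand_in())"
```

```text
the job is handed in; nothing more can be done
None
```

The flange is fully home, flat on the hub face with all four studs through its holes, released and handed in at about 17 s; the push on the hub stayed around 10 N and no other object was touched.

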